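# Level the plate-pouring table

### The arm

A 7-joint arm with a two-finger parallel gripper is mounted at the origin on the work surface. World frame = base frame: x ahead of the robot, y to its left, z up, the work surface at z = 0. Lengths are in mm, angles in degrees, forces in N, time in s.
With the tool pointing down it reaches from about 400 to 850 mm from the base axis. Payload 4.5 kg.
Tool frame: the origin (TCP) lies between the finger pads; the fingertips stand 14 mm ahead of it and the grasp point (between the pads) lies 5 mm behind it; y points along the fingers, z is the direction in which the jaws open and shut, and the axes are right-handed (so a half turn about y gives the same grasp; the last joint's range is limited). The gripper opens to 85 mm and grips with 20 to 120 N. Pads are 22 mm wide; open, the fingers measure 114 mm over their backs; the gripper's body (76 mm by 85 mm) begins 54 mm behind the grasp point. The pads swing forward as they close: fully open they stand 13 mm farther back than shut.
Start: joints at [66.566, 39.483, -11.15, 89.685, 9.013, 51.709, -12.324], TCP at [267.825, -564.732, 245.317] pointing down, gripper open.
Joint ranges: [-172.22, 172.22], [-26.19, 119.32], [-84.43, 86.54], [7.71, 146.69], [-57.33, 237.33], [2.42, 119.75], [-152.13, 152.13]. Speed limits (degrees/s): [147.25, 147.25, 180, 180, 180, 180, 180].

### API

Orientations are given as a 3x3 rotation matrix whose columns are the frame's x, y, z axes.
In Python, from workcell import * gives the robot as it stands. The module is installed in compiled form; this text tells all that it offers.
- The arm moves only by the tool apply_moves, never from a script. Its argument "plan" is a list of rows, each an object of numbers: "gripper": the opening, from 0 (shut) to 1 (fully open); "dx", "dy", "dz": the shift along the tool's x, y, z in m; "spin": the turn about the tool's y in rad. In form: [{"gripper": .., "dx": .., "dy": .., "dz": .., "spin": ..}, ...]. A call has 1 to 8 rows; each row shifts and turns the commanded pose from where the row before left it, along the tool's axes as they then stand; what a row does not reach is not made up. A row lasts 1/10 s, in which the tool goes at most 50 mm and 8.59 degrees, less where a joint would pass 70% of its speed; a pose out of reach is approached as far as the arm can. A call with a gripper value outside its range is refused whole. The fingers move at their own pace and stop on an object; the grip force is fixed at half the most. Time passes only in rows, so rows that do not move let the fingers close. It gives the time, the measured TCP pose, the force and the opening at its end, in the units of the state.
- observe(): the state, without advancing time (a new reading comes with each control period).
- get_image(name): name is "scene" or "top" or "wrist"; returns a dict with "img" (400x640x3 uint8, red, green, blue), "depth" (400x640 float32, mm along the optical axis (not along the pixel's ray), 0 where there is no reading), "fx", "fy", "cx", "cy" (pixels), "D" ([k1, k2, p1, p2, k3] as OpenCV has them; the pictures are not rectified), "position" and "rotation" of the camera in the world; the wrist camera has in their place "mount" (4x4, takes a point from camera to tool coordinates, whose origin is the TCP and whose axes are the tool frame's). Camera axes: x right, y down, z forward; pixel columns grow to the right and rows downward; lengths in mm; the calibration is good to about 2 mm. A picture is of the moment at which its call begins: read the wrist's pose just before it.
- finish_job(): hands the job in, once; it reports no verdict.
The state is a dict: "t": time; "qpos": joint angles; "qvel": joint speeds; "joint_efforts": joint torques, N m; "tcp_pos": TCP position; "tool_rot": TCP orientation; "force": force on the tool from outside, world axes, zero at the start; "ft_torque": the same for the moment, N m; "finger_gap": opening from 0.0 (shut) to 1.0 (fully open).
Only numpy, scipy, OpenCV 4.12 (cv2) and the standard library are available. Lean on these libraries where they do the work, as an engineer would, in place of code of your own. Each camera call takes 0.05 s, during which the arm holds its last target.

### The job

Level the pouring table: lay the spirit level lengthwise gently on the middle of its plate, base down, let go of it, and then turn the single levelling screw on the tongue until the bubble stands between its two lines. Then press down on the thumb rest in the middle of the level with a light, steady push (about 10 N) and finish while still pressing, with the bubble still between the lines. Leave the bottles, dishes, beaker, jar and tools where they are.

Things in the scene. Friction and masses are not known exactly. Their poses are not given: they have to be found in the camera images.
- stand: pouring table, fixed on the bench: stainless plate 280 x 180 mm on three screw feet. Origin on the bench under the plate's centre, x along its length to the single screw, z up. Plate's upper face 60 mm above the bench; it starts up to 3 mm low at the single screw, but level across. A 56 mm wide tongue beyond x = 140 mm holds that screw. The two like heads at x = -120, y = +-66 mm are locked: leave them.
- screw_head (a point): centre of the knurled round head of the single levelling screw, 180 mm along the table's x, 86 mm above the bench. Head 40 mm across, 24 high, axis vertical; its height stays. Clockwise from above raises this end of the plate, 6 mm a full turn; anticlockwise lowers it. At the start it is 1.5 to 2.9 rad short. Turns with 0.06 N m and stays where left.
- level_mid (a point): centre (half-way up) of the spirit level: grey block 180 long, 30 wide, 34 mm high, about 0.4 kg, lying base down on the bench at first. x along its length to the end with the long vial (vial centre at x = 46 mm, sunk between two walls), y across, z up. A black ribbed thumb rest is on top in the middle (x from -15 to 15 mm).
- bubble (a joint): bubble's place along the long vial, m: 0 = centred between the two black lines, + towards the level's x end. It runs to the higher end: 1.9 mm per thousandth of slope, so 6.0 mm per radian of the single screw with the level lengthwise on the table; at most 21 mm. It settles in 1.5 s. Bubble 14 mm long, lines 19 mm apart: between them within 2.5 mm of 0. A push far off the level's middle shifts it.
- sample_a: milk sample bottle, 38 mm wide, 88 tall, white cap. Origin under its middle. Not part of the job.
- sample_b: the other milk sample bottle, 38 mm wide, 88 tall, white cap. Origin under its middle. Not part of the job.
- dishes: stack of four round clear culture dishes, 90 mm wide, 62 tall. Origin under its middle. Not part of the job.
- beaker: glass beaker, 68 mm wide, 88 tall. Origin under its middle. Not part of the job.
- reagent: brown glass jar with black cap, 60 mm wide, 110 tall. Origin under its middle. Not part of the job.
- wrench: open-ended steel wrench, 170 mm long, lying flat. Not part of the job.
- spoon: steel spoon, 170 mm long, lying flat. Not part of the job.
Things that resemble listed ones, but are neither listed nor needed, are in the scene too. There is more than one size of the part that bears level_mid; the job needs the largest.

How it is judged (in metres and radians):
On the way, in this order (a step that is already met when the one before it is completed fails the run):
1. the spirit level lies lengthwise on the middle of the plate, let go (x of level_mid in the frame of stand between -0.035 and 0.035 m and y of level_mid in the frame of stand between -0.045 and 0.045 m and z of level_mid in the frame of stand between 0.07 and 0.083 m and angle between the x axis of level_mid and the x axis of stand, either way round below 0.17 rad and contact force between the fingers and level below 0.2 N), for 0.6 s.
2. the single screw is turned until the bubble rests between its lines, the level untouched (all of step 1 and value of joint bubble between -0.0025 and 0.0025 m), for 0.5 s.
At the end, for the whole second after the job is handed in: The level lies lengthwise (within 0.17 rad) on the middle of the plate (35 mm along, 45 mm across); the fingers press on its top at the middle (35 mm along, 30 mm across) with 3 to 28 N, so that it bears on the plate with 8 to 32 N, its 4 N weight included; the bubble is within 2.5 mm of 0 (x of level_mid in the frame of stand between -0.035 and 0.035 m and y of level_mid in the frame of stand between -0.045 and 0.045 m and z of level_mid in the frame of stand between 0.07 and 0.083 m and angle between the x axis of level_mid and the x axis of stand, either way round below 0.17 rad and value of joint bubble between -0.0025 and 0.0025 m and contact force between level and stand between 8 and 32 N and contact force between the fingers and level between 3 and 28 N and x of the grasp point in the frame of level_mid between -0.035 and 0.035 m and y of the grasp point in the frame of level_mid between -0.03 and 0.03 m and z of the grasp point in the frame of level_mid above 0.018 m and linear speed of level below 0.01 m/s); the arm keeps its last pose, push and grip.
It fails at once if the level is crushed onto the plate (over 100 N) (contact force between level and stand above 100 N).
It fails at once if the level is dropped or slammed onto the plate (faster than 0.5 m/s, a fall of some 13 mm, within 15 mm above it) (x of level_mid in the frame of stand between -0.1 and 0.1 m and y of level_mid in the frame of stand between -0.08 and 0.08 m and z of level_mid in the frame of stand below 0.092 m and linear speed of level above 0.5 m/s).
It fails at once if a bottle, dish stack, beaker, jar or tool of the bench is pushed about (over 30 mm) (distance of any of sample_a, sample_b, dishes, beaker, reagent, wrench, spoon from where it was at the start of the episode above 0.03 m).
It also fails if it takes over 72 s, if anything falls off the work surface, if the arm or the gripper's body presses on something with over 40 N, if the wrist force passes 120 N, or if a joint passes its speed limit or range.

## Working session

There is one attempt and no reset: what is moved stays moved. The work goes in short steps, Python scripts to look and compute and a tool call to move; the robot and the scene stay as the last step left them, time stands still between calls to the robot, and variables do not carry over. Pictures are saved under pics/ and viewed, and the job is handed in when it is done.

Besides the shell and the picture viewer there is one more tool, called after ">>>" as name(argument=value, ...) on one line, values as JSON. apply_moves: Moves the arm, as the interface text tells. Its arguments: {"type":"object","properties":{"plan":{"type":"array","items":{"type":"object","properties":{"gripper":{"type":"number"},"dx":{"type":"number"},"dy":{"type":"number"},"dz":{"type":"number"},"spin":{"type":"number"}}}}},"required":["plan"]}

```bash
mkdir -p pics; cat > h.py <<'E'
from workcell import *
import numpy as np, cv2
def save(name,fn,crop=None,scale=1):
    c=get_image(name); im=c["img"][:,:,::-1]
    if crop: x0,y0,x1,y1=crop; im=im[y0:y1,x0:x1]
    if scale!=1: im=cv2.resize(im,None,fx=scale,fy=scale,interpolation=cv2.INTER_CUBIC)
    cv2.imwrite("pics/"+fn,im); return c
def campose(c,st=None):
    if "mount" in c:
        M=np.array(c["mount"]);R=np.array(st["tool_rot"]);p=np.array(st["tcp_pos"])
        return R@M[:3,:3], R@M[:3,3]+p
    return np.array(c["rotation"]),np.array(c["position"])
def K(c): return np.array([[c["fx"],0,c["cx"]],[0,c["fy"],c["cy"]],[0,0,1.]])
def ray(c,uv,st=None):
    n=cv2.undistortPoints(np.array(uv,float).reshape(-1,1,2),K(c),np.array(c["D"],float)).reshape(-1,2)
    R,p=campose(c,st); return np.c_[n,np.ones(len(n))]@R.T,p
def onz(c,uv,z,st=None):
    d,p=ray(c,uv,st); return p+d*((z-p[2])/d[:,2])[:,None]
def bydepth(c,uv,st=None):
    d,p=ray(c,uv,st); z=np.array([c["depth"][int(round(v)),int(round(u))] for u,v in uv]); return p+d*z[:,None]
def cloud(c,st=None):
    v,u=np.mgrid[0:400,0:640]; uv=np.stack([u.ravel(),v.ravel()],1)
    d,p=ray(c,uv,st); return (p+d*c["depth"].reshape(-1,1)).reshape(400,640,3)
E
python3 - <<'E'
from h import *
s=observe();print(s)
for n in("scene","top","wrist"):
    c=save(n,n+"0.png"); print(n,{k:c[k] for k in c if k not in("img","depth")})
E
```

```text
{'t': 0.0, 'qpos': array([ 66.56561525,  39.53487851, -11.14600957,  89.74617092,
         9.01186885,  51.70905189, -12.32438806]), 'qvel': array([-0.03331252, -0.01348697, -0.00582038, -0.0647384 ,  0.0395943 ,
        0.06329025,  0.04969078]), 'joint_efforts': array([-2.79400019e-04, -5.39613819e+01, -1.26658704e+00, -1.58539581e+01,
        9.11291078e-03,  9.47860273e-03, -1.21274297e-05]), 'tcp_pos': array([ 267.49423197, -564.15989294,  244.46003825]), 'tool_rot': array([[-9.03512226e-01, -9.08362041e-04,  4.28561352e-01],
       [-4.28562300e-01,  1.65594907e-03, -9.03510715e-01],
       [ 1.11039066e-04, -9.99998216e-01, -1.88545995e-03]]), 'force': array([-0.82418126, -0.13434626, -0.51505742]), 'ft_torque': array([-0.04023403, -0.00639115, -0.02820843]), 'finger_gap': 1.0020294045380282}
scene {'fx': 406.2452185139401, 'fy': 406.2452185139401, 'cx': 316.6800562116855, 'cy': 196.28920115955034, 'D': array([-0.00332763,  0.        ,  0.        ,  0.        ,  0.        ]), 'position': array([1142.69631345, -674.45065924,  822.9958972 ]), 'rotation': array([[ 0.78267482,  0.
[... 367 characters left out ...]
0477]), 'rotation': array([[-0.0028563 , -0.99639639,  0.08477069],
       [-0.99998872,  0.00252427, -0.00402379],
       [ 0.0037953 , -0.08478123, -0.99639236]])}
wrist {'fx': 276.7266078757725, 'fy': 276.7266078757725, 'cx': 322.09238348154, 'cy': 203.2106044291775, 'D': array([-0.02660017,  0.        ,  0.        ,  0.        ,  0.        ]), 'mount': array([[ 1.59069933e-03,  9.63868429e-01,  2.66374025e-01,
        -6.71957349e+01],
       [-1.23130892e-04, -2.66374172e-01,  9.63869693e-01,
        -1.29191742e+02],
       [ 9.99998727e-01, -1.56602574e-03, -3.05039237e-04,
        -2.26174462e-01],
       [ 0.00000000e+00,  0.00000000e+00,  0.00000000e+00,
         1.00000000e+00]])}
```

View pics/scene0.png

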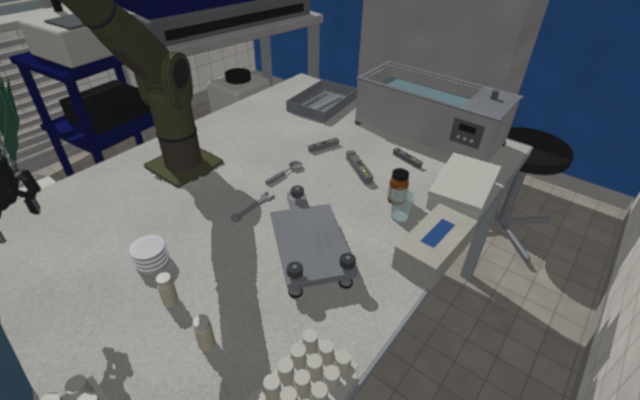

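View pics/top0.png

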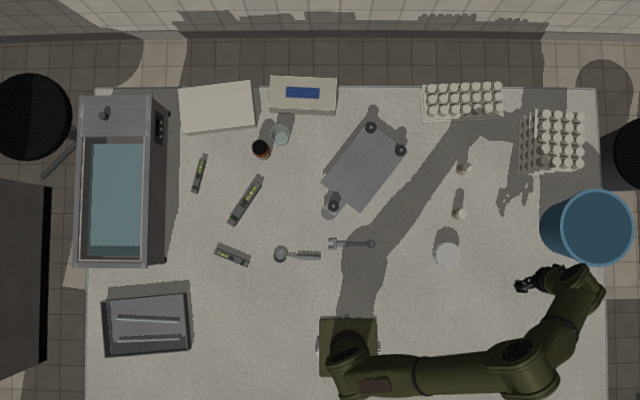

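View pics/wrist0.png

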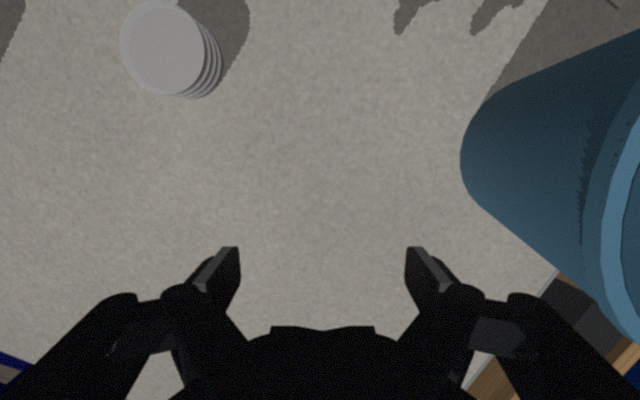

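In the top view the candidates for the level are (245,200), (200,173) and (232,255); the first looks longest. The single screw is at about (334,204) on its tongue. The locked heads are at (371,127) and (401,150).

```bash
python3 - <<'E'
from h import *
c=save("top","topA.png",(180,110,420,280),3.3)
import pickle; pickle.dump(c,open("top.pkl","wb"))
E
```

```text
(no output)
```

View pics/topA.png

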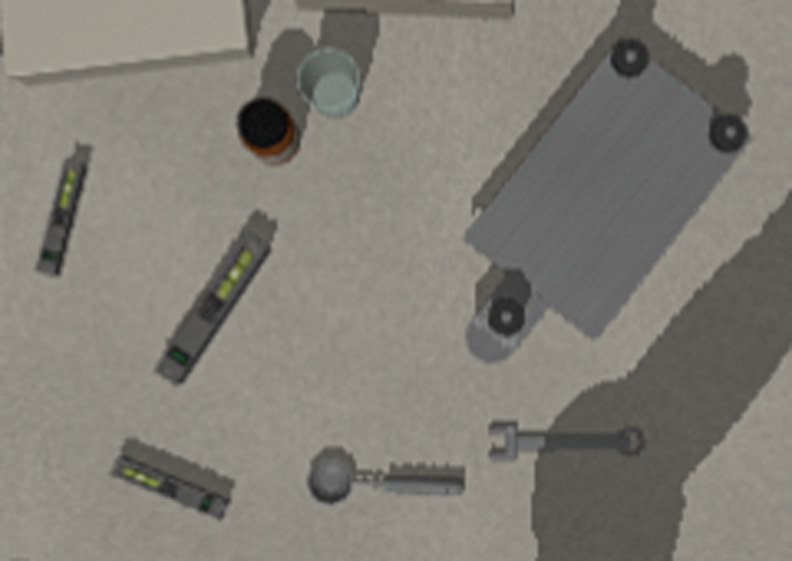

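The crop shows the large level with its ends near crop px (165,375) and (265,235). Its yellow vial is at (235,272), towards the upper right, and its thumb rest at (212,303). The two small ones are clearly shorter. Next I'll fit poses from depth.

```bash
python3 - <<'E'
from h import *
import pickle; c=pickle.load(open("top.pkl","rb"))
P=cloud(c); 
def roi(cx0,cy0,cx1,cy1,zl,zh):
    x0,y0,x1,y1=[int(v) for v in (180+cx0/3.3,110+cy0/3.3,180+cx1/3.3,110+cy1/3.3)]
    q=P[y0:y1,x0:x1].reshape(-1,3); return q[(q[:,2]>zl)&(q[:,2]<zh)]
def rect(q,n):
    r=cv2.minAreaRect(q[:,:2].astype(np.float32)); b=cv2.boxPoints(r)
    print(n,len(q),np.round(r[0],1),np.round(r[1],1),np.round(np.median(q[:,2]),1)); 
    for i in range(2):
        d=b[i+1]-b[i]; print('  edge',np.round(np.linalg.norm(d),1),np.round(np.degrees(np.arctan2(d[1],d[0])),1))
rect(roi(150,200,285,390,24,45),"level")
rect(roi(30,140,95,280,15,45),"sm1")
rect(roi(100,430,240,520,15,45),"sm2")
rect(roi(440,40,760,345,50,68),"plate")
for n,b in dict(screw=(480,285,535,350),h1=(605,30,655,85),h2=(700,105,755,160)).items():
    q=roi(*b,85,110); print(n,len(q),q.mean(0).round(1), q[:,:2].min(0).round(1),q[:,:2].max(0).round(1))
px=lambda a,b:(180+a/3.3-.35,110+b/3.3-.35)
print(onz(c,[px(506,317),px(630,58),px(728,132)],98).round(1))
print(onz(c,[px(212,303),px(235,272),px(178,355)],34).round(1))
for n,b in dict(reagent=(225,85,310,170),beaker=(290,40,370,120)).items():
    q=roi(*b,60,130); print(n,len(q),q.mean(0).round(1))
E
```

```text
level 423 [511.4 367.7] [ 32.5 178.9] 33.1
  edge 178.9 -33.4
  edge 32.5 56.6
sm1 220 [612.3 536.4] [ 25.6 126.4] 23.3
  edge 126.4 -14.5
  edge 25.6 75.5
sm2 208 [316.5 412.4] [126.6  22.7] 23.8
  edge 22.7 -22.2
  edge 126.6 67.8
plate 3815 [605.4 -35.3] [180.1 363.3] 58.8
  edge 363.3 -38.1
  edge 180.1 51.9
screw 98 [497.7  49.3  98.1] [478.6  31.4] [516.1  65.9]
h1 94 [771.5 -84.6  94.9] [ 754.8 -103.1] [790.5 -63.8]
h2 95 [ 691.7 -187.3   95.4] [ 674.2 -207.4] [ 709.2 -168.7]
[[ 496.4   48.7   98. ]
 [ 770.3  -83.5   98. ]
 [ 691.  -186.2   98. ]]
[[515.9 366.2  34. ]
 [549.6 341.5  34. ]
 [459.7 402.5  34. ]]
reagent 251 [698.7 299.4  99.8]
beaker 111 [753.8 240.8  79.4]
```

>>> apply_moves(plan=[{"gripper": 1, "dx": -0.042, "dy": 0, "dz": -0.02, "spin": 0}, {"gripper": 1, "dx": -0.042, "dy": 0, "dz": -0.02, "spin": 0}, {"gripper": 1, "dx": -0.042, "dy": 0, "dz": -0.02, "spin": 0}, {"gripper": 1, "dx": -0.042, "dy": 0, "dz": -0.02, "spin": 0}, {"gripper": 1, "dx": -0.042, "dy": 0, "dz": -0.02, "spin": 0}, {"gripper": 1, "dx": -0.042, "dy": 0, "dz": -0.02, "spin": 0}, {"gripper": 1, "dx": -0.042, "dy": 0, "dz": -0.02, "spin": 0}, {"gripper": 1, "dx": -0.042, "dy": 0, "dz": -0.02, "spin": 0}])

```text
t: 1.0
tcp_pos: [503.8, -274.6, 245.3]
tool_rot: [[-0.904, -0.0, 0.428], [-0.428, -0.0, -0.904], [0.0, -1.0, 0.0]]
force: [0.1, -1.2, -0.6]
finger_gap: 0.997
```

```bash
cat >> h.py <<'E'
def yaw(s): z=s["tool_rot"][:,2]; return np.degrees(np.arctan2(z[1],z[0]))
def go(x,y,z,yw=None):
    s=observe(); R=s["tool_rot"]; d=R.T@(np.array([x,y,z])-s["tcp_pos"])
    print("t",round(s["t"],2),"tcp",s["tcp_pos"].round(1),"yaw",yaw(s).round(2),"q1,q7",s["qpos"][[0,6]].round(1),"F",s["force"].round(2),"gap",round(s["finger_gap"],3))
    print("tool shift mm",d.round(1))
    if yw is not None:
        e=(yaw(s)-yw+180)%360-180; print("spin rad",np.radians(e).round(4))
        a=np.radians(yw); x_=np.array([np.sin(a),-np.cos(a)]); z_=np.array([np.cos(a),np.sin(a)])
        D=np.array([x,y])-s["tcp_pos"][:2]; print("if spun first: dx",(D@x_).round(1),"dz",(D@z_).round(1))
E
python3 -c "
from h import *
go(560,-200,245,56.6)"
```

```text
t 1.0 tcp [ 503.8 -274.6  245.3] yaw -64.63 q1,q7 [ 29.4 -47.7] F [ 0.1  -1.15 -0.56] gap 0.997
tool shift mm [-82.8   0.3 -43.3]
spin rad -2.1158
if spun first: dx 5.9 dz 93.2
```

>>> apply_moves(plan=[{"gripper": 1, "dx": -0.04, "dy": 0, "dz": -0.02, "spin": 0}, {"gripper": 1, "dx": -0.04, "dy": 0, "dz": -0.02, "spin": -0.141}, {"gripper": 1, "spin": -0.141}, {"gripper": 1, "spin": -0.141}, {"gripper": 1, "spin": -0.141}, {"gripper": 1, "spin": -0.141}, {"gripper": 1, "spin": -0.141}, {"gripper": 1, "spin": -0.141}])

```text
validation failed for argument at $.pl...
```

>>> apply_moves(plan=[{"gripper": 1, "spin": -0.141}, {"gripper": 1, "spin": -0.141}, {"gripper": 1, "spin": -0.141}, {"gripper": 1, "spin": -0.141}, {"gripper": 1, "spin": -0.141}, {"gripper": 1, "spin": -0.141}, {"gripper": 1, "spin": -0.141}, {"gripper": 1, "spin": -0.141}])

```text
validation failed for argument at $.pl...
```

```bash
python3 -c "
from h import *
go(511,367,245,56.6)"
```

```text
t 1.0 tcp [ 503.8 -274.6  245.3] yaw -64.63 q1,q7 [ 29.4 -47.7] F [ 0.1  -1.15 -0.56] gap 0.997
tool shift mm [-2.815e+02  2.000e-01 -5.766e+02]
spin rad -2.1158
if spun first: dx -347.1 dz 539.6
```

Every key has to be present in each row.

>>> apply_moves(plan=[{"gripper": 1, "dx": -0.04, "dy": 0, "dz": -0.02, "spin": 0}, {"gripper": 1, "dx": -0.04, "dy": 0, "dz": -0.02, "spin": -0.141}, {"gripper": 1, "dx": 0, "dy": 0, "dz": 0, "spin": -0.141}, {"gripper": 1, "dx": 0, "dy": 0, "dz": 0, "spin": -0.141}, {"gripper": 1, "dx": 0, "dy": 0, "dz": 0, "spin": -0.141}, {"gripper": 1, "dx": 0, "dy": 0, "dz": 0, "spin": -0.141}, {"gripper": 1, "dx": 0, "dy": 0, "dz": 0, "spin": -0.141}, {"gripper": 1, "dx": 0, "dy": 0, "dz": 0, "spin": -0.141}])

```text
t: 1.8
tcp_pos: [557.8, -205.8, 245.1]
tool_rot: [[-0.135, -0.0, 0.991], [-0.991, -0.0, -0.135], [0.0, -1.0, -0.0]]
force: [0.6, 0.5, -0.4]
finger_gap: 1.001
```

>>> apply_moves(plan=[{"gripper": 1, "dx": 0, "dy": 0, "dz": 0, "spin": -0.141}, {"gripper": 1, "dx": 0, "dy": 0, "dz": 0, "spin": -0.141}, {"gripper": 1, "dx": 0, "dy": 0, "dz": 0, "spin": -0.141}, {"gripper": 1, "dx": 0, "dy": 0, "dz": 0, "spin": -0.141}, {"gripper": 1, "dx": 0, "dy": 0, "dz": 0, "spin": -0.141}, {"gripper": 1, "dx": 0, "dy": 0, "dz": 0, "spin": -0.141}, {"gripper": 1, "dx": 0, "dy": 0, "dz": 0, "spin": -0.141}, {"gripper": 1, "dx": 0, "dy": 0, "dz": 0, "spin": -0.141}])

```text
t: 2.6
tcp_pos: [557.8, -206.0, 245.1]
tool_rot: [[0.837, -0.0, 0.547], [-0.547, -0.0, 0.837], [-0.0, -1.0, -0.0]]
force: [-1.0, 0.3, -1.3]
finger_gap: 1.001
```

```bash
python3 -c "
from h import *
go(511,367,245,56.6)"
```

```text
t 2.6 tcp [ 557.8 -206.   245.1] yaw 56.87 q1,q7 [39.4 42.3] F [-1.04  0.28 -1.33] gap 1.001
tool shift mm [-352.3   -0.   454.3]
spin rad 0.0048
if spun first: dx -354.5 dz 452.6
```

>>> apply_moves(plan=[{"gripper": 1, "dx": -0.027, "dy": 0, "dz": 0.035, "spin": 0}, {"gripper": 1, "dx": -0.027, "dy": 0, "dz": 0.035, "spin": 0}, {"gripper": 1, "dx": -0.027, "dy": 0, "dz": 0.035, "spin": 0}, {"gripper": 1, "dx": -0.027, "dy": 0, "dz": 0.035, "spin": 0}, {"gripper": 1, "dx": -0.027, "dy": 0, "dz": 0.035, "spin": 0}, {"gripper": 1, "dx": -0.027, "dy": 0, "dz": 0.035, "spin": 0}, {"gripper": 1, "dx": -0.027, "dy": 0, "dz": 0.035, "spin": 0}, {"gripper": 1, "dx": -0.027, "dy": 0, "dz": 0.035, "spin": 0}])

```text
t: 3.4
tcp_pos: [531.8, 148.4, 245.2]
tool_rot: [[0.834, -0.0, 0.551], [-0.551, -0.0, 0.834], [0.0, -1.0, -0.0]]
force: [0.6, 0.4, 0.8]
finger_gap: 1.003
```

>>> apply_moves(plan=[{"gripper": 1, "dx": -0.027, "dy": 0, "dz": 0.035, "spin": 0}, {"gripper": 1, "dx": -0.027, "dy": 0, "dz": 0.035, "spin": 0}, {"gripper": 1, "dx": -0.027, "dy": 0, "dz": 0.035, "spin": 0}, {"gripper": 1, "dx": -0.027, "dy": 0, "dz": 0.035, "spin": 0}, {"gripper": 1, "dx": -0.027, "dy": 0, "dz": 0.034, "spin": 0}, {"gripper": 1, "dx": 0, "dy": 0.04, "dz": 0, "spin": 0}, {"gripper": 1, "dx": 0, "dy": 0.03, "dz": 0, "spin": 0}, {"gripper": 1, "dx": 0, "dy": 0, "dz": 0, "spin": 0}])

```text
t: 4.2
tcp_pos: [513.4, 363.9, 170.9]
tool_rot: [[0.835, -0.006, 0.55], [-0.55, -0.007, 0.835], [-0.001, -1.0, -0.009]]
force: [-0.3, -0.4, 0.2]
finger_gap: 1.001
```

```bash
python3 -c "
from h import *
go(511,367,22,56.6)
s=observe();c=save('wrist','w1.png')
P=cloud(c,s);q=P.reshape(-1,3)
q=q[(q[:,2]>26)&(q[:,2]<40)&(abs(q[:,0]-511)<110)&(abs(q[:,1]-367)<90)]
r=cv2.minAreaRect(q[:,:2].astype(np.float32));print(r,len(q))
"
```

```text
t 4.2 tcp [513.4 363.9 170.9] yaw 56.6 q1,q7 [-20.5 -12.8] F [-0.3  -0.44  0.2 ] gap 1.001
tool shift mm [ -3.5 148.9   2.6]
spin rad 0.0
if spun first: dx -3.7 dz 1.3
((513.883056640625, 371.3784484863281), (30.087764739990234, 179.4199981689453), 56.74224853515625) 5240
```

View pics/w1.png

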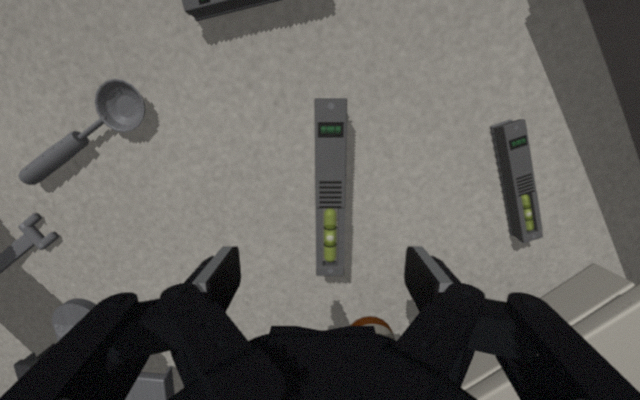

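The wrist view shows the large level upright at columns 315-347, with its ribs at (331,193) and its vial at (331,237). It lies parallel to the pads, with a small level at (520,180). I'll descend and grip it at the middle.

>>> apply_moves(plan=[{"gripper": 1, "dx": -0.004, "dy": 0.03, "dz": 0.005, "spin": 0}, {"gripper": 1, "dx": 0, "dy": 0.04, "dz": 0, "spin": 0}, {"gripper": 1, "dx": 0, "dy": 0.04, "dz": 0, "spin": 0}, {"gripper": 1, "dx": 0, "dy": 0.025, "dz": 0, "spin": 0}, {"gripper": 1, "dx": 0, "dy": 0.013, "dz": 0, "spin": 0}, {"gripper": 1, "dx": 0, "dy": 0, "dz": 0, "spin": 0}, {"gripper": 0.6, "dx": 0, "dy": 0, "dz": 0, "spin": 0}, {"gripper": 0.45, "dx": 0, "dy": 0, "dz": 0, "spin": 0}])

```text
t: 5.05
tcp_pos: [516.0, 374.0, 29.4]
tool_rot: [[0.834, 0.003, 0.552], [-0.552, 0.003, 0.834], [0.001, -1.0, 0.004]]
force: [-0.5, -0.6, 0.7]
finger_gap: 0.692
```

>>> apply_moves(plan=[{"gripper": 0.2, "dx": 0, "dy": 0, "dz": 0, "spin": 0}, {"gripper": 0.2, "dx": 0, "dy": 0, "dz": 0, "spin": 0}, {"gripper": 0.2, "dx": 0, "dy": 0, "dz": 0, "spin": 0}, {"gripper": 0.2, "dx": 0, "dy": 0, "dz": 0, "spin": 0}, {"gripper": 0.2, "dx": 0, "dy": 0, "dz": 0, "spin": 0}])

```text
t: 5.55
tcp_pos: [515.2, 372.8, 28.5]
tool_rot: [[0.834, 0.001, 0.551], [-0.551, -0.0, 0.834], [0.001, -1.0, 0.0]]
force: [-1.0, -1.2, 7.6]
finger_gap: 0.335
```

```bash
python3 -c "
from h import *
go(511,367,22,56.6)
s=observe();c=save('wrist','w2.png')
"
```

```text
t 5.55 tcp [515.2 372.8  28.5] yaw 56.54 q1,q7 [-24.6 -20.2] F [-0.99 -1.2   7.61] gap 0.335
tool shift mm [-0.3  6.5 -7.1]
spin rad -0.0011
if spun first: dx -0.3 dz -7.1
```

View pics/w2.png

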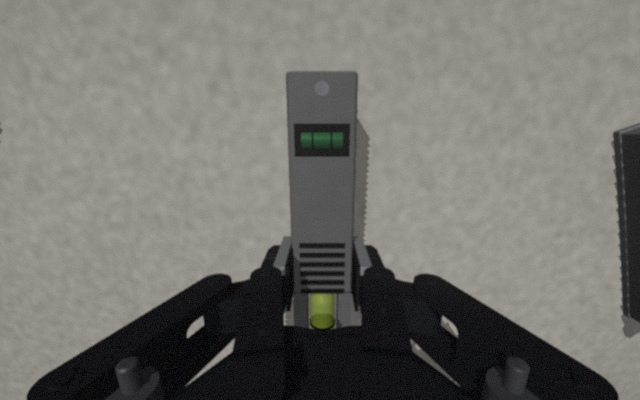

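The jaws are on the level at its ribs, but the grip is high, so I'll reopen, go 8 mm lower and regrip.

>>> apply_moves(plan=[{"gripper": 0.5, "dx": 0, "dy": 0, "dz": 0, "spin": 0}, {"gripper": 0.5, "dx": 0, "dy": 0.008, "dz": 0, "spin": 0}, {"gripper": 0.5, "dx": 0, "dy": 0, "dz": 0, "spin": 0}, {"gripper": 0.2, "dx": 0, "dy": 0, "dz": 0, "spin": 0}, {"gripper": 0.2, "dx": 0, "dy": 0, "dz": 0, "spin": 0}, {"gripper": 0.2, "dx": 0, "dy": 0, "dz": 0, "spin": 0}, {"gripper": 0.2, "dx": 0, "dy": 0, "dz": 0, "spin": 0}, {"gripper": 0.2, "dx": 0, "dy": 0, "dz": 0, "spin": 0}])

```text
t: 6.4
tcp_pos: [514.6, 372.5, 18.9]
tool_rot: [[0.834, -0.0, 0.551], [-0.551, -0.001, 0.834], [0.0, -1.0, -0.001]]
force: [0.6, -0.4, -5.0]
finger_gap: 0.342
```

>>> apply_moves(plan=[{"gripper": 0.2, "dx": 0, "dy": -0.02, "dz": 0, "spin": 0}, {"gripper": 0.2, "dx": 0, "dy": -0.03, "dz": 0, "spin": 0}, {"gripper": 0.2, "dx": 0, "dy": -0.04, "dz": 0, "spin": 0}, {"gripper": 0.2, "dx": 0, "dy": -0.04, "dz": 0, "spin": 0}, {"gripper": 0.2, "dx": 0, "dy": -0.04, "dz": 0, "spin": 0}, {"gripper": 0.2, "dx": 0, "dy": -0.02, "dz": 0, "spin": 0}, {"gripper": 0.2, "dx": 0, "dy": 0, "dz": 0, "spin": 0}])

```text
t: 7.1
tcp_pos: [515.9, 374.3, 212.6]
tool_rot: [[0.834, 0.005, 0.551], [-0.551, 0.004, 0.834], [0.002, -1.0, 0.006]]
force: [0.5, 0.3, -4.1]
finger_gap: 0.341
```

```bash
python3 -c "
from h import *
go(638,-62,205,51.8)
s=observe();c=save('wrist','w3.png')
"
```

```text
t 7.1 tcp [515.9 374.3 212.6] yaw 56.53 q1,q7 [-20.3 -11.5] F [ 0.54  0.29 -4.13] gap 0.341
tool shift mm [ 342.4    6.3 -296.7]
spin rad 0.0826
if spun first: dx 365.7 dz -267.4
```

View pics/w3.png

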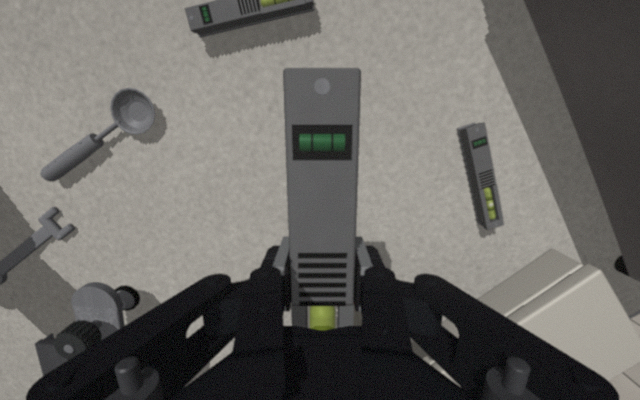

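The level hangs firmly, with the ribs between the pads. I'll carry it over the plate.

>>> apply_moves(plan=[{"gripper": 0.2, "dx": 0, "dy": 0, "dz": 0, "spin": 0.083}, {"gripper": 0.2, "dx": 0.02, "dy": 0, "dz": -0.014, "spin": 0}, {"gripper": 0.2, "dx": 0.034, "dy": 0, "dz": -0.024, "spin": 0}, {"gripper": 0.2, "dx": 0.034, "dy": 0, "dz": -0.024, "spin": 0}, {"gripper": 0.2, "dx": 0.034, "dy": 0, "dz": -0.024, "spin": 0}, {"gripper": 0.2, "dx": 0.034, "dy": 0, "dz": -0.024, "spin": 0}, {"gripper": 0.2, "dx": 0.034, "dy": 0, "dz": -0.024, "spin": 0}, {"gripper": 0.2, "dx": 0.034, "dy": 0, "dz": -0.024, "spin": 0}])

```text
t: 7.95
tcp_pos: [591.9, 107.5, 206.6]
tool_rot: [[0.786, -0.004, 0.618], [-0.618, -0.002, 0.786], [-0.002, -1.0, -0.004]]
force: [0.6, -0.3, -3.5]
finger_gap: 0.338
```

>>> apply_moves(plan=[{"gripper": 0.2, "dx": 0.034, "dy": 0, "dz": -0.024, "spin": 0}, {"gripper": 0.2, "dx": 0.034, "dy": 0, "dz": -0.024, "spin": 0}, {"gripper": 0.2, "dx": 0.034, "dy": 0, "dz": -0.024, "spin": 0}, {"gripper": 0.2, "dx": 0.034, "dy": 0, "dz": -0.024, "spin": 0}, {"gripper": 0.2, "dx": 0.014, "dy": 0, "dz": -0.01, "spin": 0}, {"gripper": 0.2, "dx": 0, "dy": 0, "dz": 0, "spin": 0}, {"gripper": 0.2, "dx": 0, "dy": 0, "dz": 0, "spin": 0}])

```text
t: 8.65
tcp_pos: [643.9, -65.8, 206.9]
tool_rot: [[0.786, -0.004, 0.619], [-0.619, 0.001, 0.786], [-0.004, -1.0, -0.002]]
force: [0.5, 0.8, -3.9]
finger_gap: 0.342
```

```bash
python3 -c "
from h import *
go(644,-67,100,51.8)
s=observe();c=save('wrist','w4.png')
"
```

```text
t 8.65 tcp [643.9 -65.8 206.9] yaw 51.79 q1,q7 [21.8 25.2] F [ 0.51  0.77 -3.87] gap 0.342
tool shift mm [  1.2 106.9  -0.7]
spin rad -0.0002
if spun first: dx 0.8 dz -0.9
```

View pics/w4.png

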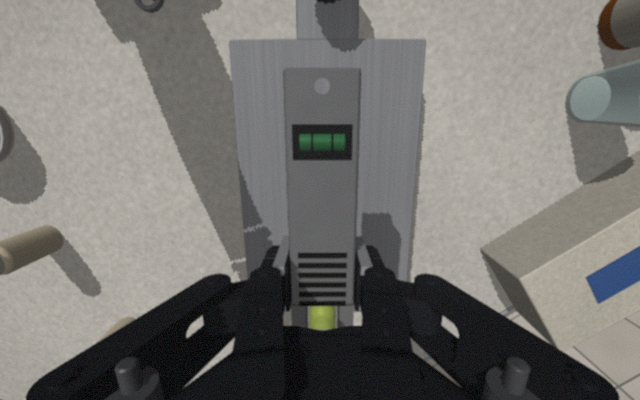

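The level is over the middle of the plate and parallel to it; the plate edges are at columns 232 and 425 and the level at 285-360. Lowering now.

>>> apply_moves(plan=[{"gripper": 0.2, "dx": 0, "dy": 0.03, "dz": 0, "spin": 0}, {"gripper": 0.2, "dx": 0, "dy": 0.04, "dz": 0, "spin": 0}, {"gripper": 0.2, "dx": 0, "dy": 0.03, "dz": 0, "spin": 0}, {"gripper": 0.2, "dx": 0, "dy": 0.015, "dz": 0, "spin": 0}, {"gripper": 0.2, "dx": 0, "dy": 0.008, "dz": 0, "spin": 0}, {"gripper": 0.2, "dx": 0, "dy": 0.0, "dz": 0, "spin": 0}, {"gripper": 0.2, "dx": 0, "dy": 0.0, "dz": 0, "spin": 0}])

```text
t: 9.4
tcp_pos: [646.6, -65.2, 87.7]
tool_rot: [[0.786, 0.003, 0.618], [-0.618, 0.0, 0.786], [0.002, -1.0, 0.002]]
force: [-0.2, 1.0, -3.1]
finger_gap: 0.34
```

>>> apply_moves(plan=[{"gripper": 0.2, "dx": 0, "dy": 0.001, "dz": 0, "spin": 0}, {"gripper": 0.2, "dx": 0, "dy": 0.001, "dz": 0, "spin": 0}, {"gripper": 0.2, "dx": 0, "dy": 0.0, "dz": 0, "spin": 0}])

```text
t: 9.7
tcp_pos: [645.7, -66.1, 84.8]
tool_rot: [[0.786, 0.001, 0.619], [-0.619, -0.0, 0.786], [0.001, -1.0, 0.0]]
force: [-0.1, 0.2, -4.7]
finger_gap: 0.342
```

>>> apply_moves(plan=[{"gripper": 0.2, "dx": 0, "dy": 0.002, "dz": 0, "spin": 0}, {"gripper": 0.2, "dx": 0, "dy": 0.001, "dz": 0, "spin": 0}, {"gripper": 0.2, "dx": 0, "dy": 0.001, "dz": 0, "spin": 0}, {"gripper": 0.2, "dx": 0, "dy": 0.0, "dz": 0, "spin": 0}])

```text
t: 10.1
tcp_pos: [645.3, -65.9, 80.0]
tool_rot: [[0.786, -0.0, 0.618], [-0.618, -0.0, 0.786], [-0.0, -1.0, -0.0]]
force: [-1.5, 0.9, -4.3]
finger_gap: 0.338
```

>>> apply_moves(plan=[{"gripper": 0.2, "dx": 0, "dy": 0.001, "dz": 0, "spin": 0}, {"gripper": 0.2, "dx": 0, "dy": 0.001, "dz": 0, "spin": 0}, {"gripper": 0.2, "dx": 0, "dy": 0.0, "dz": 0, "spin": 0}])

```text
t: 10.4
tcp_pos: [645.5, -65.8, 78.5]
tool_rot: [[0.786, 0.0, 0.618], [-0.618, -0.0, 0.786], [0.0, -1.0, -0.0]]
force: [-1.2, -0.2, -3.0]
finger_gap: 0.338
```

>>> apply_moves(plan=[{"gripper": 0.2, "dx": 0, "dy": 0.001, "dz": 0, "spin": 0}, {"gripper": 0.2, "dx": 0, "dy": 0.001, "dz": 0, "spin": 0}, {"gripper": 0.2, "dx": 0, "dy": 0.0, "dz": 0, "spin": 0}])

```text
t: 10.7
tcp_pos: [645.5, -65.7, 77.9]
tool_rot: [[0.786, 0.001, 0.618], [-0.618, -0.001, 0.786], [0.001, -1.0, -0.0]]
force: [-4.5, -0.1, 7.7]
finger_gap: 0.34
```

It touches (force +7.7 N), so I'll let go and rise.

>>> apply_moves(plan=[{"gripper": 0.4, "dx": 0, "dy": 0, "dz": 0, "spin": 0}, {"gripper": 0.5, "dx": 0, "dy": 0, "dz": 0, "spin": 0}, {"gripper": 0.6, "dx": 0, "dy": 0, "dz": 0, "spin": 0}, {"gripper": 0.6, "dx": 0, "dy": 0, "dz": 0, "spin": 0}, {"gripper": 0.6, "dx": 0, "dy": -0.02, "dz": 0, "spin": 0}, {"gripper": 0.6, "dx": 0, "dy": -0.04, "dz": 0, "spin": 0}, {"gripper": 0.6, "dx": 0, "dy": -0.04, "dz": 0, "spin": 0}, {"gripper": 0.6, "dx": 0, "dy": 0, "dz": 0, "spin": 0}])

```text
t: 11.5
tcp_pos: [649.3, -64.8, 182.2]
tool_rot: [[0.785, 0.011, 0.619], [-0.619, 0.001, 0.786], [0.008, -1.0, 0.008]]
force: [0.8, -0.1, 0.1]
finger_gap: 0.6
```

```bash
python3 -c "
from h import *
go(497,49,175,51.8)
s=observe();c=save('wrist','w5.png')
save('top','t5.png',(300,100,430,230),5)
"
```

```text
t 11.5 tcp [649.3 -64.8 182.2] yaw 51.77 q1,q7 [21.3 23.7] F [ 0.81 -0.15  0.13] gap 0.6
tool shift mm [-190.1    5.7   -4.9]
spin rad -0.0005
if spun first: dx -190.0 dz -4.8
```

View pics/w5.png

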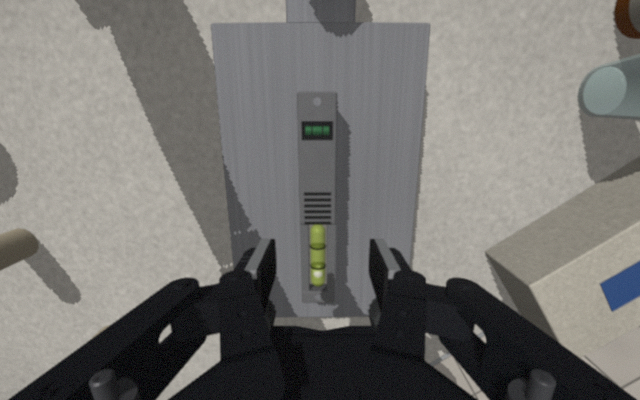

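View pics/t5.png

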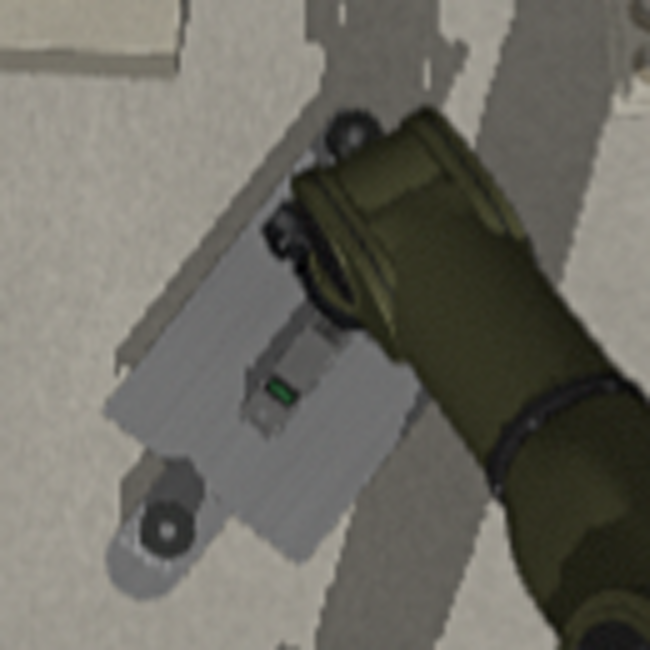

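```bash
python3 -c "
from h import *
c=save('wrist','w6.png',(290,210,345,310),6)
"
```

```text
(no output)
```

View pics/w6.png

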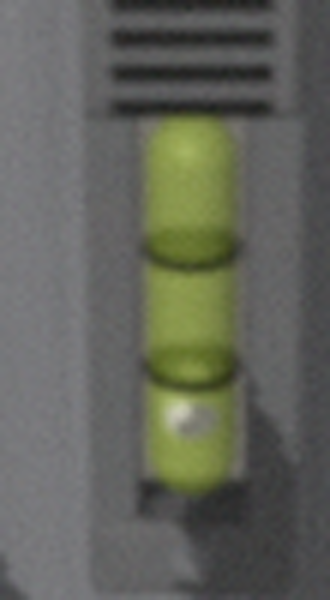

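The level lies on the middle of the plate. The bubble's bright spot is at crop y 415, against lines at 250 and 370 (6.3 px/mm). That is roughly +16 mm, or about 2.7 rad of clockwise turn. Next I'll go over the screw and pre-spin anticlockwise.

>>> apply_moves(plan=[{"gripper": 0.6, "dx": -0.038, "dy": 0, "dz": -0.001, "spin": 0}, {"gripper": 0.6, "dx": -0.038, "dy": 0, "dz": -0.001, "spin": 0}, {"gripper": 0.6, "dx": -0.038, "dy": 0, "dz": -0.001, "spin": 0}, {"gripper": 0.7, "dx": -0.038, "dy": 0, "dz": -0.001, "spin": 0}, {"gripper": 0.7, "dx": -0.035, "dy": 0, "dz": 0, "spin": 0}, {"gripper": 0.7, "dx": 0, "dy": 0, "dz": 0, "spin": -0.14}, {"gripper": 0.7, "dx": 0, "dy": 0, "dz": 0, "spin": -0.14}, {"gripper": 0.7, "dx": 0, "dy": 0, "dz": 0, "spin": -0.14}])

```text
t: 12.45
tcp_pos: [494.8, 46.4, 175.0]
tool_rot: [[0.971, -0.003, 0.238], [-0.238, -0.001, 0.971], [-0.003, -1.0, -0.001]]
force: [0.6, 0.2, -0.8]
finger_gap: 0.699
```

>>> apply_moves(plan=[{"gripper": 0.7, "dx": 0, "dy": 0, "dz": 0, "spin": -0.14}, {"gripper": 0.7, "dx": 0, "dy": 0, "dz": 0, "spin": -0.14}, {"gripper": 0.7, "dx": 0, "dy": 0, "dz": 0, "spin": -0.14}, {"gripper": 0.7, "dx": 0, "dy": 0, "dz": 0, "spin": -0.14}, {"gripper": 0.7, "dx": 0, "dy": 0, "dz": 0, "spin": -0.14}, {"gripper": 0.7, "dx": 0, "dy": 0, "dz": 0, "spin": -0.14}, {"gripper": 0.7, "dx": 0, "dy": 0, "dz": 0, "spin": -0.14}, {"gripper": 0.7, "dx": 0, "dy": 0, "dz": 0, "spin": 0}])

```text
t: 13.25
tcp_pos: [495.0, 46.2, 174.7]
tool_rot: [[0.743, -0.003, -0.669], [0.669, 0.0, 0.743], [-0.002, -1.0, 0.003]]
force: [0.2, -0.1, -0.4]
finger_gap: 0.702
```

```bash
python3 -c "
from h import *
go(497,49,83)
s=observe();c=save('wrist','w7.png')
P=cloud(c,s);q=P.reshape(-1,3)
q=q[(q[:,2]>92)&(q[:,2]<105)&(np.hypot(q[:,0]-497,q[:,1]-49)<35)]
print(len(q),cv2.minEnclosingCircle(q[:,:2].astype(np.float32)),q.mean(0))
"
```

```text
t 13.25 tcp [495.   46.2 174.7] yaw 132.03 q1,q7 [22.3 67.5] F [ 0.19 -0.11 -0.43] gap 0.702
tool shift mm [ 3.6 91.7  0.5]
1792 ((499.849609375, 52.74013137817383), 20.24810791015625) [498.84631153  51.41645634  98.41096147]
```

View pics/w7.png

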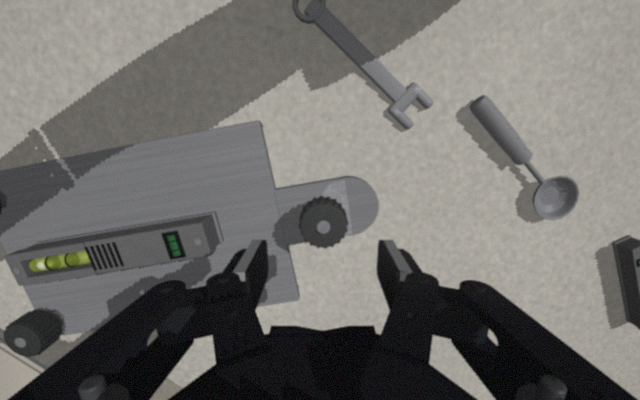

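The screw head is at (323,222), between the jaws. I'll descend around it and grip.

>>> apply_moves(plan=[{"gripper": 0.7, "dx": 0.006, "dy": 0.02, "dz": 0.001, "spin": 0}, {"gripper": 0.7, "dx": 0, "dy": 0.03, "dz": 0, "spin": 0}, {"gripper": 0.7, "dx": 0, "dy": 0.025, "dz": 0, "spin": 0}, {"gripper": 0.7, "dx": 0, "dy": 0.015, "dz": 0, "spin": 0}, {"gripper": 0.7, "dx": 0, "dy": 0.0, "dz": 0, "spin": 0}, {"gripper": 0.7, "dx": 0, "dy": 0, "dz": 0, "spin": 0}])

```text
t: 13.9
tcp_pos: [499.6, 51.6, 86.3]
tool_rot: [[0.744, -0.001, -0.668], [0.668, 0.0, 0.744], [-0.0, -1.0, 0.0]]
force: [0.3, -0.4, 0.1]
finger_gap: 0.694
```

```bash
python3 -c "
from h import *
go(499,51,83)
s=observe();c=save('wrist','w8.png')
"
```

```text
t 13.9 tcp [499.6  51.6  86.3] yaw 131.94 q1,q7 [17.3 57.3] F [ 0.27 -0.41  0.14] gap 0.694
tool shift mm [-0.8  3.3 -0.1]
```

View pics/w8.png

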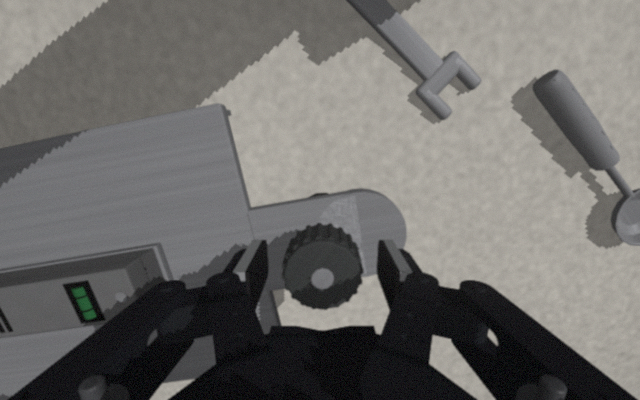

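>>> apply_moves(plan=[{"gripper": 0.4, "dx": 0, "dy": 0.002, "dz": 0, "spin": 0}, {"gripper": 0.2, "dx": 0, "dy": 0, "dz": 0, "spin": 0}, {"gripper": 0.2, "dx": 0, "dy": 0, "dz": 0, "spin": 0}, {"gripper": 0.2, "dx": 0, "dy": 0, "dz": 0, "spin": 0}, {"gripper": 0.2, "dx": 0, "dy": 0, "dz": 0, "spin": 0}])

```text
t: 14.45
tcp_pos: [500.0, 51.9, 85.2]
tool_rot: [[0.743, 0.001, -0.669], [0.669, 0.001, 0.743], [0.001, -1.0, -0.0]]
force: [-1.0, -0.6, 5.1]
finger_gap: 0.451
```

>>> apply_moves(plan=[{"gripper": 0.2, "dx": 0, "dy": 0, "dz": 0, "spin": 0.1}, {"gripper": 0.2, "dx": 0, "dy": 0, "dz": 0, "spin": 0.13}, {"gripper": 0.2, "dx": 0, "dy": 0, "dz": 0, "spin": 0.13}, {"gripper": 0.2, "dx": 0, "dy": 0, "dz": 0, "spin": 0.13}, {"gripper": 0.2, "dx": 0, "dy": 0, "dz": 0, "spin": 0.13}, {"gripper": 0.2, "dx": 0, "dy": 0, "dz": 0, "spin": 0.13}, {"gripper": 0.2, "dx": 0, "dy": 0, "dz": 0, "spin": 0.13}, {"gripper": 0.2, "dx": 0, "dy": 0, "dz": 0, "spin": 0.12}])

```text
t: 15.25
tcp_pos: [499.9, 52.3, 85.3]
tool_rot: [[0.963, 0.001, 0.268], [-0.268, 0.001, 0.963], [0.001, -1.0, 0.002]]
force: [-1.5, 1.2, 5.5]
finger_gap: 0.455
```

```bash
python3 -c "
from h import *
go(499,51,83)
s=observe();print(s['ft_torque'],s['qpos'].round(1));c=save('wrist','w9.png');save('scene','s9.png',(260,180,370,300),5)
"
```

```text
t 15.25 tcp [499.9  52.3  85.3] yaw 74.47 q1,q7 [11.3  5.6] F [-1.51  1.21  5.52] gap 0.455
tool shift mm [-0.6  2.3 -1.5]
[0.1768698  0.40506798 0.14370946] [ 11.3  50.7 -38.  116.9  58.8  33.7   5.6]
```

View pics/w9.png

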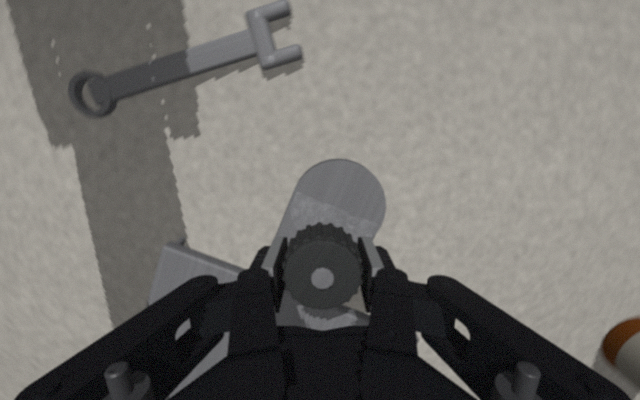

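View pics/s9.png

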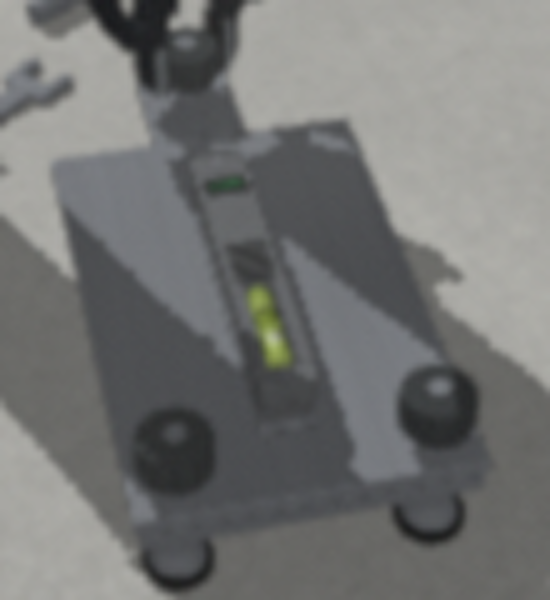

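>>> apply_moves(plan=[{"gripper": 0.2, "dx": 0, "dy": 0, "dz": 0, "spin": 0.13}, {"gripper": 0.2, "dx": 0, "dy": 0, "dz": 0, "spin": 0.13}, {"gripper": 0.2, "dx": 0, "dy": 0, "dz": 0, "spin": 0.13}, {"gripper": 0.2, "dx": 0, "dy": 0, "dz": 0, "spin": 0.13}, {"gripper": 0.2, "dx": 0, "dy": 0, "dz": 0, "spin": 0.13}, {"gripper": 0.2, "dx": 0, "dy": 0, "dz": 0, "spin": 0.13}, {"gripper": 0.2, "dx": 0, "dy": 0, "dz": 0, "spin": 0.13}, {"gripper": 0.2, "dx": 0, "dy": 0, "dz": 0, "spin": 0.13}])

```text
t: 16.15
tcp_pos: [500.3, 52.6, 85.2]
tool_rot: [[0.26, 0.002, 0.966], [-0.966, 0.002, 0.26], [-0.001, -1.0, 0.002]]
force: [-1.9, 1.4, 6.8]
finger_gap: 0.45
```

>>> apply_moves(plan=[{"gripper": 0.2, "dx": 0, "dy": 0, "dz": 0, "spin": 0.13}, {"gripper": 0.2, "dx": 0, "dy": 0, "dz": 0, "spin": 0.13}, {"gripper": 0.2, "dx": 0, "dy": 0, "dz": 0, "spin": 0}, {"gripper": 0.2, "dx": 0, "dy": 0, "dz": 0, "spin": 0}, {"gripper": 0.2, "dx": 0, "dy": 0, "dz": 0, "spin": 0}, {"gripper": 0.2, "dx": 0, "dy": 0, "dz": 0, "spin": 0}, {"gripper": 0.2, "dx": 0, "dy": 0, "dz": 0, "spin": 0}, {"gripper": 0.2, "dx": 0, "dy": 0, "dz": 0, "spin": 0}])

```text
t: 16.95
tcp_pos: [500.4, 52.7, 85.2]
tool_rot: [[0.008, 0.002, 1.0], [-1.0, 0.002, 0.008], [-0.002, -1.0, 0.002]]
force: [-1.0, 1.4, 8.4]
finger_gap: 0.448
```

>>> apply_moves(plan=[{"gripper": 0.2, "dx": 0, "dy": 0, "dz": 0, "spin": 0}, {"gripper": 0.2, "dx": 0, "dy": 0, "dz": 0, "spin": 0}, {"gripper": 0.2, "dx": 0, "dy": 0, "dz": 0, "spin": 0}, {"gripper": 0.2, "dx": 0, "dy": 0, "dz": 0, "spin": 0}, {"gripper": 0.2, "dx": 0, "dy": 0, "dz": 0, "spin": 0}, {"gripper": 0.2, "dx": 0, "dy": 0, "dz": 0, "spin": 0}])

```text
t: 17.55
tcp_pos: [500.4, 52.7, 85.2]
tool_rot: [[0.008, 0.002, 1.0], [-1.0, 0.002, 0.008], [-0.002, -1.0, 0.002]]
force: [-0.9, 1.8, 9.7]
finger_gap: 0.447
```

```bash
python3 -c "
from h import *
go(499,51,83)
s=observe();c=save('wrist','w10.png');save('scene','s10.png',(295,225,330,265),15);save('top','t10.png',(330,120,410,200),8)
"
```

```text
t 17.55 tcp [500.4  52.7  85.2] yaw 0.44 q1,q7 [  0.7 -51. ] F [-0.85  1.85  9.68] gap 0.447
tool shift mm [ 1.7  2.2 -1.4]
```

View pics/w10.png

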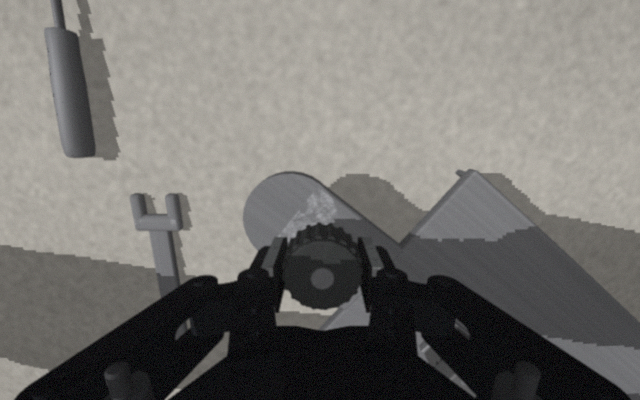

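View pics/s10.png

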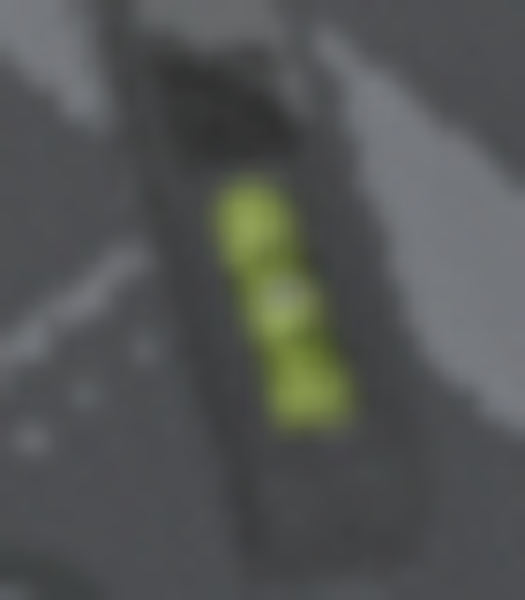

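View pics/t10.png

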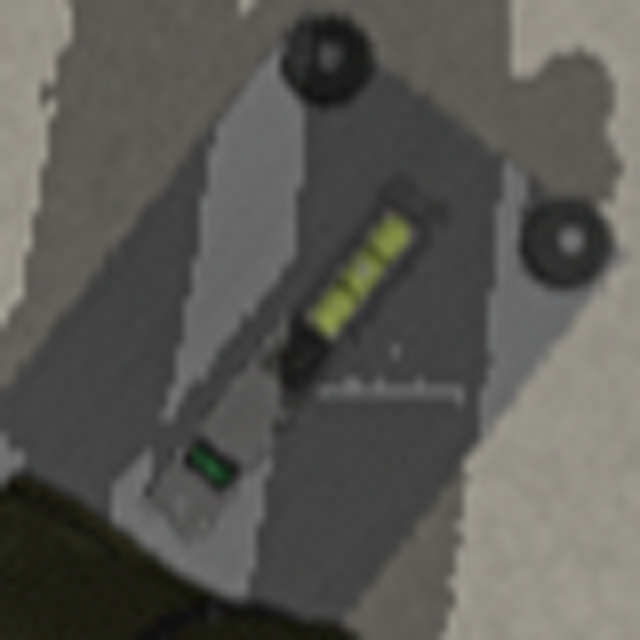

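The bubble now appears near the vial's middle. I'll let go, rise and look at it closely from the wrist.

>>> apply_moves(plan=[{"gripper": 0.6, "dx": 0, "dy": 0, "dz": 0, "spin": 0}, {"gripper": 0.7, "dx": 0, "dy": 0, "dz": 0, "spin": 0}, {"gripper": 0.7, "dx": 0, "dy": 0, "dz": 0, "spin": 0}, {"gripper": 0.7, "dx": 0, "dy": -0.02, "dz": 0, "spin": 0}, {"gripper": 0.7, "dx": 0, "dy": -0.035, "dz": 0, "spin": 0}, {"gripper": 0.7, "dx": 0, "dy": -0.03, "dz": 0, "spin": -0.128}, {"gripper": 0.7, "dx": 0, "dy": 0, "dz": 0, "spin": -0.128}, {"gripper": 0.7, "dx": 0, "dy": 0, "dz": 0, "spin": -0.128}])

```text
t: 18.5
tcp_pos: [500.4, 51.0, 170.3]
tool_rot: [[0.383, 0.002, 0.924], [-0.924, -0.0, 0.383], [0.001, -1.0, 0.002]]
force: [-1.4, 0.1, -0.5]
finger_gap: 0.702
```

>>> apply_moves(plan=[{"gripper": 0.7, "dx": 0, "dy": 0, "dz": 0, "spin": -0.128}, {"gripper": 0.7, "dx": 0, "dy": 0, "dz": 0, "spin": -0.128}, {"gripper": 0.7, "dx": 0, "dy": 0, "dz": 0, "spin": -0.128}, {"gripper": 0.7, "dx": 0, "dy": 0, "dz": 0, "spin": -0.128}, {"gripper": 0.7, "dx": 0.04, "dy": 0, "dz": 0, "spin": 0}, {"gripper": 0.7, "dx": 0.04, "dy": 0, "dz": 0, "spin": 0}, {"gripper": 0.7, "dx": 0.04, "dy": 0, "dz": 0, "spin": 0}, {"gripper": 0.7, "dx": 0.04, "dy": 0, "dz": 0, "spin": 0}])

```text
t: 19.3
tcp_pos: [625.9, -49.8, 169.0]
tool_rot: [[0.783, -0.001, 0.622], [-0.622, -0.0, 0.783], [-0.0, -1.0, -0.001]]
force: [1.0, 0.6, 0.4]
finger_gap: 0.702
```

>>> apply_moves(plan=[{"gripper": 0.5, "dx": 0.04, "dy": 0, "dz": 0, "spin": 0}, {"gripper": 0.5, "dx": 0.03, "dy": 0, "dz": 0, "spin": 0}, {"gripper": 0.5, "dx": 0.01, "dy": 0, "dz": 0, "spin": 0}, {"gripper": 0.5, "dx": 0, "dy": 0, "dz": 0, "spin": 0}, {"gripper": 0.5, "dx": 0, "dy": 0, "dz": 0, "spin": 0}])

```text
t: 19.8
tcp_pos: [686.9, -97.2, 168.8]
tool_rot: [[0.784, -0.001, 0.621], [-0.621, 0.0, 0.784], [-0.001, -1.0, -0.001]]
force: [-0.5, 0.8, -1.1]
finger_gap: 0.502
```

```bash
python3 -c "
from h import *
go(690,-100,160,51.8)
s=observe();c=save('wrist','w11.png');cv2.imwrite('pics/w11c.png',cv2.resize(c['img'][140:280,280:370,::-1],None,fx=4,fy=4,interpolation=2))
"
```

```text
t 19.8 tcp [686.9 -97.2 168.8] yaw 51.62 q1,q7 [24.9 24.9] F [-0.45  0.76 -1.14] gap 0.502
tool shift mm [ 4.2  8.8 -0.3]
spin rad -0.0032
if spun first: dx 4.1 dz -0.3
```

View pics/w11.png

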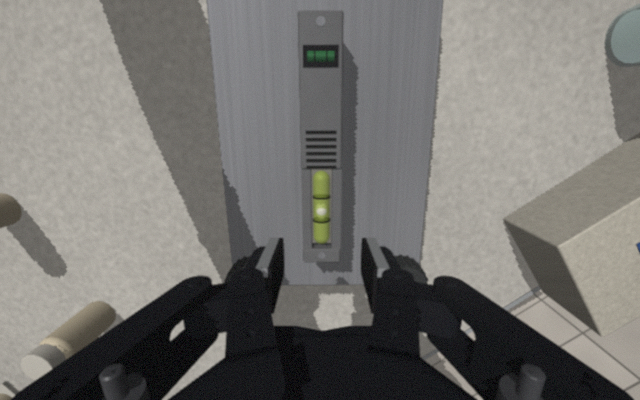

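View pics/w11c.png

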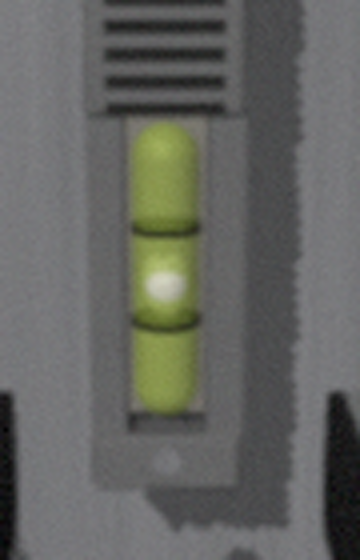

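```bash
python3 -c "
from h import *
ims=np.mean([get_image('wrist')['img'].astype(float) for _ in range(6)],0)
for r in range(168,246): print(r, ims[r,316:326].mean(0).round(0), ims[r,314:328,1].round(0).astype(int))
cv2.imwrite('pics/w12.png',cv2.resize(np.clip(ims[165:248,300:342,::-1]*1.3,0,255).astype(np.uint8),None,fx=7,fy=7,interpolation=2))
"
```

```text
168 [62. 62. 58.] [60 62 62 61 61 63 62 61 62 62 60 61 61 60]
169 [96. 95. 86.] [94 94 95 95 95 95 96 96 92 94 95 94 94 94]
170 [118. 119.  98.] [116 115 116 118 121 120 123 122 120 117 116 114 115 115]
171 [125. 131.  89.] [118 121 125 133 138 141 139 137 133 128 122 118 118 117]
172 [132. 142.  81.] [122 131 139 144 150 151 150 149 144 140 131 123 118 116]
173 [137. 150.  79.] [130 142 151 155 158 158 157 155 151 146 139 131 121 117]
174 [141. 155.  80.] [138 148 155 160 163 164 163 159 154 149 144 134 124 118]
175 [144. 158.  82.] [145 153 156 163 170 170 166 161 157 151 145 136 128 116]
176 [146. 160.  84.] [148 154 161 166 171 174 171 162 156 152 146 138 130 118]
177 [145. 158.  83.] [148 153 157 163 170 173 169 162 156 150 144 138 129 117]
178 [143. 156.  82.] [147 152 156 161 166 167 166 161 154 147 142 136 127 118]
179 [139. 152.  80.] [143 148 153 156 160 163 160 157 150 144 139 134 125 114]
180 [135. 148.  78.] [142 147 151 152 154 155 154 152 148 142 136 131 121 112]
181 [133. 145.  77.] [141 146 151 151 151 151 150 150 144 140 136 129 121 114]
182 [133. 145.  77.] [142 14
[... 4219 characters left out ...]
51 152 152 150 148 146 142 136 129 121 111]
237 [132. 145.  75.] [133 144 147 149 152 150 150 148 145 140 136 128 118 109]
238 [130. 143.  74.] [128 139 144 147 150 150 148 148 143 139 133 125 116 109]
239 [127. 138.  73.] [122 131 138 143 144 146 145 143 138 134 128 119 110 106]
240 [119. 130.  70.] [114 122 129 135 136 137 137 136 131 128 119 111 108 107]
241 [108. 117.  66.] [108 109 112 119 125 126 125 124 119 114 106 101  99 103]
242 [89. 96. 59.] [ 88  89  90  95 102 105 104 104  97  93  88  81  82  87]
243 [70. 74. 57.] [66 66 68 74 80 81 79 82 76 70 67 62 63 65]
244 [69. 70. 67.] [62 66 70 72 74 71 72 72 69 67 68 64 61 63]
245 [76. 76. 77.] [69 75 76 78 77 76 76 77 76 77 76 73 72 73]
```

View pics/w12.png

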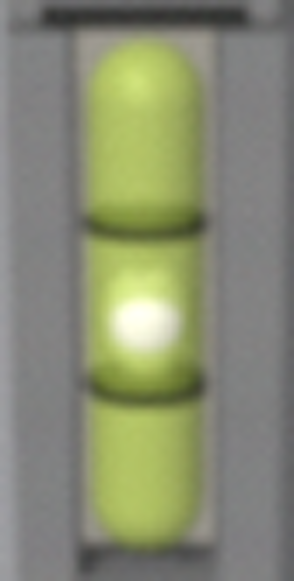

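The bubble spans rows about 203 to 219, with its centre near 211. The lines are at 198 and 221.5, midpoint 209.7, so it sits about +1.2 to +1.5 mm at 1.23 px/mm. That is inside but near the edge, so I'll turn the screw about 0.22 rad more to centre it.

>>> apply_moves(plan=[{"gripper": 0.7, "dx": -0.03, "dy": 0, "dz": 0, "spin": 0}, {"gripper": 0.7, "dx": -0.04, "dy": 0, "dz": 0, "spin": 0}, {"gripper": 0.7, "dx": -0.04, "dy": 0, "dz": 0, "spin": 0}, {"gripper": 0.7, "dx": -0.04, "dy": 0, "dz": 0, "spin": 0}, {"gripper": 0.7, "dx": -0.04, "dy": 0, "dz": 0, "spin": 0}, {"gripper": 0.7, "dx": -0.035, "dy": 0, "dz": 0.001, "spin": 0}, {"gripper": 0.7, "dx": -0.014, "dy": 0, "dz": 0, "spin": 0}, {"gripper": 0.7, "dx": 0, "dy": 0, "dz": 0, "spin": 0}])

```text
t: 20.95
tcp_pos: [499.6, 53.3, 169.9]
tool_rot: [[0.786, -0.0, 0.618], [-0.618, 0.0, 0.786], [-0.0, -1.0, -0.0]]
force: [0.6, -0.3, -0.0]
finger_gap: 0.701
```

```bash
python3 -c "
from h import *
go(500.2,52.2,85)"
```

```text
t 20.95 tcp [499.6  53.3 169.9] yaw 51.85 q1,q7 [14.7 -4.9] F [ 0.59 -0.32 -0.02] gap 0.701
tool shift mm [ 1.2 84.9 -0.5]
```

>>> apply_moves(plan=[{"gripper": 0.7, "dx": 0.001, "dy": 0.03, "dz": -0.0005, "spin": 0}, {"gripper": 0.7, "dx": 0, "dy": 0.035, "dz": 0, "spin": 0}, {"gripper": 0.7, "dx": 0, "dy": 0.02, "dz": 0, "spin": 0}, {"gripper": 0.5, "dx": 0, "dy": 0.0, "dz": 0, "spin": 0}, {"gripper": 0.2, "dx": 0, "dy": 0.0, "dz": 0, "spin": 0}, {"gripper": 0.2, "dx": 0, "dy": 0, "dz": 0, "spin": 0}, {"gripper": 0.2, "dx": 0, "dy": 0, "dz": 0, "spin": 0}, {"gripper": 0.2, "dx": 0, "dy": 0, "dz": 0, "spin": 0}])

```text
t: 21.75
tcp_pos: [502.5, 50.4, 83.9]
tool_rot: [[0.783, 0.001, 0.622], [-0.622, 0.001, 0.783], [-0.0, -1.0, 0.001]]
force: [4.8, 2.9, -22.7]
finger_gap: 0.451
```

>>> apply_moves(plan=[{"gripper": 0.2, "dx": 0, "dy": 0, "dz": 0, "spin": 0}, {"gripper": 0.2, "dx": 0, "dy": 0, "dz": 0, "spin": 0.11}, {"gripper": 0.2, "dx": 0, "dy": 0, "dz": 0, "spin": 0.11}, {"gripper": 0.2, "dx": 0, "dy": 0, "dz": 0, "spin": 0}, {"gripper": 0.2, "dx": 0, "dy": 0, "dz": 0, "spin": 0}])

```text
t: 22.25
tcp_pos: [502.1, 50.0, 83.9]
tool_rot: [[0.63, 0.0, 0.777], [-0.777, -0.0, 0.63], [0.0, -1.0, -0.0]]
force: [6.1, 1.7, -24.8]
finger_gap: 0.447
```

>>> apply_moves(plan=[{"gripper": 0.6, "dx": 0, "dy": 0, "dz": 0, "spin": 0}, {"gripper": 0.7, "dx": 0, "dy": 0, "dz": 0, "spin": 0}, {"gripper": 0.7, "dx": 0, "dy": 0, "dz": 0, "spin": 0}, {"gripper": 0.7, "dx": 0, "dy": -0.02, "dz": 0, "spin": 0}, {"gripper": 0.7, "dx": 0, "dy": -0.035, "dz": 0, "spin": 0}, {"gripper": 0.7, "dx": 0, "dy": -0.03, "dz": 0, "spin": -0.11}, {"gripper": 0.7, "dx": 0, "dy": 0, "dz": 0, "spin": -0.11}, {"gripper": 0.5, "dx": 0, "dy": 0, "dz": 0, "spin": 0}])

```text
t: 23.05
tcp_pos: [502.1, 50.5, 170.8]
tool_rot: [[0.784, 0.003, 0.621], [-0.621, 0.0, 0.784], [0.002, -1.0, 0.002]]
force: [-0.1, -0.9, -0.9]
finger_gap: 0.543
```

>>> apply_moves(plan=[{"gripper": 0, "dx": 0.03, "dy": 0, "dz": 0, "spin": 0}, {"gripper": 0, "dx": 0.04, "dy": 0, "dz": 0, "spin": 0}, {"gripper": 0, "dx": 0.04, "dy": 0, "dz": 0, "spin": 0}, {"gripper": 0, "dx": 0.04, "dy": 0, "dz": 0, "spin": 0}, {"gripper": 0, "dx": 0.04, "dy": 0, "dz": 0, "spin": 0}, {"gripper": 0, "dx": 0.04, "dy": 0, "dz": 0, "spin": 0}, {"gripper": 0, "dx": 0.01, "dy": 0, "dz": 0, "spin": 0}, {"gripper": 0, "dx": 0, "dy": 0, "dz": 0, "spin": 0}])

```text
t: 23.85
tcp_pos: [690.1, -100.5, 168.2]
tool_rot: [[0.78, -0.001, 0.626], [-0.626, -0.001, 0.78], [0.0, -1.0, -0.001]]
force: [-0.9, 0.5, 0.6]
finger_gap: -0.002
```

```bash
python3 -c "
from h import *
go(690,-100,160,51.8)
ims=np.mean([get_image('wrist')['img'].astype(float) for _ in range(4)],0)
cv2.imwrite('pics/w13f.png',ims[:,:,::-1].astype(np.uint8))
cv2.imwrite('pics/w13.png',cv2.resize(np.clip(ims[165:248,300:342,::-1]*1.3,0,255).astype(np.uint8),None,fx=7,fy=7,interpolation=2))
for r in range(190,230): print(r, ims[r,317:325].mean(0).round(0))
"
```

```text
t 23.85 tcp [ 690.1 -100.5  168.2] yaw 51.28 q1,q7 [25.1 24.7] F [-0.87  0.48  0.64] gap -0.002
tool shift mm [-0.3  8.2  0.3]
spin rad -0.0092
if spun first: dx -0.3 dz 0.3
190 [122. 134.  68.]
191 [114. 126.  63.]
192 [103. 114.  57.]
193 [ 99. 110.  53.]
194 [100. 111.  52.]
195 [ 94. 104.  52.]
196 [ 93. 103.  54.]
197 [108. 117.  65.]
198 [130. 142.  77.]
199 [144. 156.  87.]
200 [154. 166.  99.]
201 [162. 173. 111.]
202 [167. 177. 119.]
203 [172. 180. 128.]
204 [178. 183. 143.]
205 [185. 188. 158.]
206 [186. 187. 164.]
207 [180. 181. 156.]
208 [173. 176. 146.]
209 [165. 169. 135.]
210 [156. 162. 121.]
211 [144. 154. 102.]
212 [133. 144.  80.]
213 [125. 138.  70.]
214 [116. 129.  62.]
215 [104. 116.  53.]
216 [ 93. 104.  47.]
217 [ 96. 107.  49.]
218 [ 97. 109.  50.]
219 [ 92. 102.  50.]
220 [90. 99. 52.]
221 [108. 118.  63.]
222 [128. 139.  73.]
223 [133. 146.  75.]
224 [133. 146.  76.]
225 [133. 145.  76.]
226 [133. 145.  75.]
227 [132. 145.  75.]
228 [133. 145.  75.]
229 [133. 146.  76.]
```

View pics/w13.png

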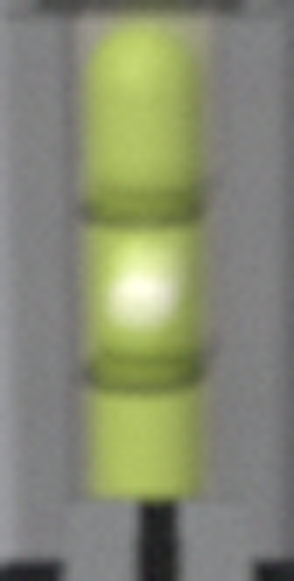

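View pics/w13f.png

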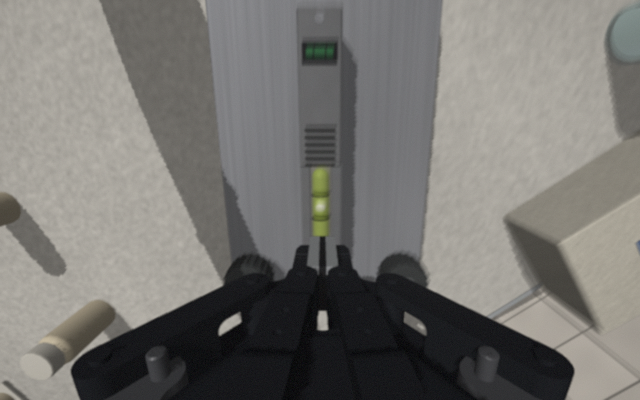

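The averaging blurred it while the arm was still settling, so I'll take one settled frame.

>>> apply_moves(plan=[{"gripper": 0, "dx": 0, "dy": 0, "dz": 0, "spin": 0}, {"gripper": 0, "dx": 0, "dy": 0, "dz": 0, "spin": 0}, {"gripper": 0, "dx": 0, "dy": 0, "dz": 0, "spin": 0}, {"gripper": 0, "dx": 0, "dy": 0, "dz": 0, "spin": 0}, {"gripper": 0, "dx": 0, "dy": 0, "dz": 0, "spin": 0}])

```text
t: 24.55
tcp_pos: [689.6, -98.6, 169.3]
tool_rot: [[0.783, 0.0, 0.622], [-0.622, -0.0, 0.783], [0.0, -1.0, -0.0]]
force: [0.2, -0.6, -0.1]
finger_gap: -0.002
```

```bash
python3 -c "
from h import *
go(645,-66,160,51.8)
c=get_image('wrist');ims=c['img'].astype(float)
cv2.imwrite('pics/w14.png',cv2.resize(np.clip(ims[165:248,300:342,::-1]*1.3,0,255).astype(np.uint8),None,fx=7,fy=7,interpolation=2))
for r in range(190,226): print(r, ims[r,317:325].mean(0).round(0))
s=observe();P=cloud(c,s);q=P.reshape(-1,3)
q=q[(q[:,2]>85)&(q[:,2]<100)&(abs(q[:,0]-645)<110)&(abs(q[:,1]+66)<90)]
a=np.radians(141.7);u=np.array([np.cos(a),np.sin(a)])
d=(q[:,:2]-[645,-66]);k=abs(d@[-u[1],u[0]])<25
r=cv2.minAreaRect(q[k,:2].astype(np.float32));print(r,np.median(q[k,2]))
"
```

```text
t 24.55 tcp [689.6 -98.6 169.3] yaw 51.57 q1,q7 [25.1 24.8] F [ 0.17 -0.62 -0.08] gap -0.002
tool shift mm [-55.2   9.3  -2.2]
spin rad -0.0041
if spun first: dx -55.2 dz -1.9
190 [118. 131.  66.]
191 [103. 116.  51.]
192 [ 98. 111.  49.]
193 [83. 93. 43.]
194 [60. 66. 37.]
195 [88. 96. 52.]
196 [125. 138.  72.]
197 [138. 151.  80.]
198 [145. 158.  87.]
199 [154. 167.  95.]
200 [157. 171.  98.]
201 [160. 172. 103.]
202 [173. 181. 132.]
203 [191. 193. 166.]
204 [195. 194. 175.]
205 [191. 191. 172.]
206 [184. 183. 165.]
207 [177. 178. 158.]
208 [168. 170. 145.]
209 [155. 163. 120.]
210 [144. 157.  91.]
211 [137. 149.  78.]
212 [126. 138.  70.]
213 [108. 121.  56.]
214 [100. 114.  48.]
215 [100. 113.  48.]
216 [ 95. 108.  45.]
217 [78. 88. 40.]
218 [62. 67. 37.]
219 [ 95. 102.  56.]
220 [128. 140.  74.]
221 [133. 146.  74.]
222 [134. 146.  77.]
223 [133. 145.  75.]
224 [134. 145.  75.]
225 [133. 147.  75.]
((641.10986328125, -62.093963623046875), (30.18501853942871, 166.9671173095703), 51.81698989868164) 94.58806231771257
```

View pics/w14.png

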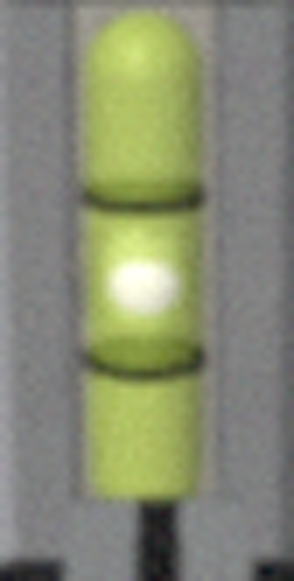

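The bubble is now within about 1 mm of centre: lines at 194.2 and 217.7, bubble centre about 205. The level lies straight. I'll go over the thumb rest with the jaws shut.

>>> apply_moves(plan=[{"gripper": 0, "dx": -0.025, "dy": 0, "dz": -0.001, "spin": 0}, {"gripper": 0, "dx": -0.03, "dy": 0, "dz": -0.001, "spin": 0}, {"gripper": 0, "dx": 0, "dy": 0.02, "dz": 0, "spin": 0}, {"gripper": 0, "dx": 0, "dy": 0.02, "dz": 0, "spin": 0}, {"gripper": 0, "dx": 0, "dy": 0.014, "dz": 0, "spin": 0}, {"gripper": 0, "dx": 0, "dy": 0, "dz": 0, "spin": 0}, {"gripper": 0, "dx": 0, "dy": 0, "dz": 0, "spin": 0}, {"gripper": 0, "dx": 0, "dy": 0, "dz": 0, "spin": 0}])

```text
t: 25.4
tcp_pos: [646.2, -65.8, 116.3]
tool_rot: [[0.783, 0.002, 0.622], [-0.622, 0.0, 0.783], [0.001, -1.0, 0.001]]
force: [-0.3, 0.2, 0.9]
finger_gap: -0.002
```

```bash
python3 -c "
from h import *
go(645,-66,108,51.8)
save('wrist','w15.png')
"
```

```text
t 25.4 tcp [646.2 -65.8 116.3] yaw 51.55 q1,q7 [23.5 15.7] F [-0.31  0.25  0.85] gap -0.002
tool shift mm [-0.8  8.3 -0.9]
spin rad -0.0044
if spun first: dx -0.8 dz -0.9
```

View pics/w15.png

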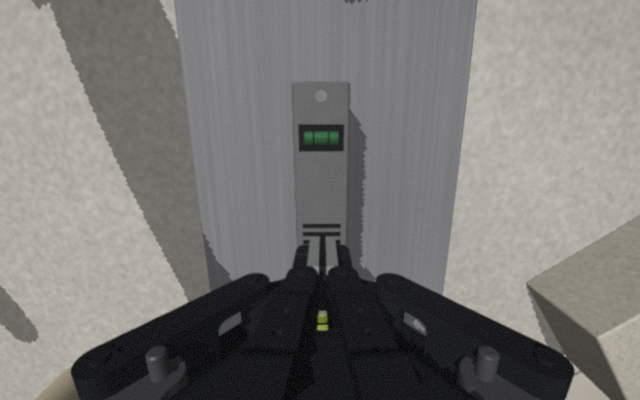

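The shut fingers stand on the ribs' line, with the level central at columns 293-350. I'll press down gently.

>>> apply_moves(plan=[{"gripper": 0, "dx": -0.001, "dy": 0.003, "dz": 0, "spin": 0}, {"gripper": 0, "dx": 0, "dy": 0.002, "dz": 0, "spin": 0}, {"gripper": 0, "dx": 0, "dy": 0.001, "dz": 0, "spin": 0}, {"gripper": 0, "dx": 0, "dy": 0, "dz": 0, "spin": 0}, {"gripper": 0, "dx": 0, "dy": 0, "dz": 0, "spin": 0}])

```text
t: 25.95
tcp_pos: [644.6, -65.4, 109.3]
tool_rot: [[0.783, 0.0, 0.622], [-0.622, -0.0, 0.783], [0.0, -1.0, 0.0]]
force: [-0.3, 1.1, -0.5]
finger_gap: 0.004
```

>>> apply_moves(plan=[{"gripper": 0, "dx": 0, "dy": 0.001, "dz": 0, "spin": 0}, {"gripper": 0, "dx": 0, "dy": 0, "dz": 0, "spin": 0}])

```text
t: 26.15
tcp_pos: [644.6, -65.4, 108.3]
tool_rot: [[0.783, 0.0, 0.622], [-0.622, 0.0, 0.783], [0.0, -1.0, 0.0]]
force: [0.6, -0.1, -0.2]
finger_gap: 0.004
```

>>> apply_moves(plan=[{"gripper": 0, "dx": 0, "dy": 0.0005, "dz": 0, "spin": 0}, {"gripper": 0, "dx": 0, "dy": 0, "dz": 0, "spin": 0}])

```text
t: 26.35
tcp_pos: [644.6, -65.4, 108.2]
tool_rot: [[0.783, 0.0, 0.622], [-0.622, -0.0, 0.783], [0.0, -1.0, 0.0]]
force: [-1.3, -0.2, 2.7]
finger_gap: -0.003
```

>>> apply_moves(plan=[{"gripper": 0, "dx": 0, "dy": 0.0005, "dz": 0, "spin": 0}, {"gripper": 0, "dx": 0, "dy": 0, "dz": 0, "spin": 0}])

```text
t: 26.55
tcp_pos: [644.6, -65.4, 108.2]
tool_rot: [[0.783, 0.0, 0.622], [-0.622, -0.0, 0.783], [0.001, -1.0, -0.0]]
force: [-2.0, -1.4, 8.6]
finger_gap: 0.001
```

>>> apply_moves(plan=[{"gripper": 0, "dx": 0, "dy": 0.0005, "dz": 0, "spin": 0}, {"gripper": 0, "dx": 0, "dy": 0, "dz": 0, "spin": 0}])

```text
t: 26.75
tcp_pos: [644.6, -65.4, 108.2]
tool_rot: [[0.783, 0.001, 0.622], [-0.622, -0.001, 0.783], [0.001, -1.0, -0.0]]
force: [-3.5, -0.4, 9.4]
finger_gap: -0.0
```

>>> apply_moves(plan=[{"gripper": 0, "dx": 0, "dy": 0, "dz": 0, "spin": 0}, {"gripper": 0, "dx": 0, "dy": 0, "dz": 0, "spin": 0}, {"gripper": 0, "dx": 0, "dy": 0, "dz": 0, "spin": 0}, {"gripper": 0, "dx": 0, "dy": 0, "dz": 0, "spin": 0}, {"gripper": 0, "dx": 0, "dy": 0, "dz": 0, "spin": 0}, {"gripper": 0, "dx": 0, "dy": 0, "dz": 0, "spin": 0}, {"gripper": 0, "dx": 0, "dy": 0, "dz": 0, "spin": 0}, {"gripper": 0, "dx": 0, "dy": 0, "dz": 0, "spin": 0}])

```text
t: 27.55
tcp_pos: [644.6, -65.4, 108.2]
tool_rot: [[0.783, 0.001, 0.622], [-0.622, -0.001, 0.783], [0.001, -1.0, -0.0]]
force: [-2.4, 0.0, 10.7]
finger_gap: 0.0
```

>>> apply_moves(plan=[{"gripper": 0, "dx": 0, "dy": 0, "dz": 0, "spin": 0}, {"gripper": 0, "dx": 0, "dy": 0, "dz": 0, "spin": 0}, {"gripper": 0, "dx": 0, "dy": 0, "dz": 0, "spin": 0}, {"gripper": 0, "dx": 0, "dy": 0, "dz": 0, "spin": 0}, {"gripper": 0, "dx": 0, "dy": 0, "dz": 0, "spin": 0}, {"gripper": 0, "dx": 0, "dy": 0, "dz": 0, "spin": 0}, {"gripper": 0, "dx": 0, "dy": 0, "dz": 0, "spin": 0}, {"gripper": 0, "dx": 0, "dy": 0, "dz": 0, "spin": 0}])

```text
t: 28.35
tcp_pos: [644.6, -65.4, 108.2]
tool_rot: [[0.783, 0.001, 0.622], [-0.622, -0.001, 0.783], [0.001, -1.0, -0.0]]
force: [-3.3, -0.8, 10.4]
finger_gap: 0.002
```

```bash
python3 -c "
from h import *
go(645,-66,108,51.8)
save('scene','s16.png',(285,205,345,265),10);save('top','t16.png',(320,110,410,200),6);c=save('wrist','w16.png',(250,220,400,350),5)
print(observe()['force'])
"
```

```text
t 28.35 tcp [644.6 -65.4 108.2] yaw 51.56 q1,q7 [23.3 15.1] F [-3.29 -0.81 10.4 ] gap 0.002
tool shift mm [ 0.7  0.2 -0.3]
spin rad -0.0041
if spun first: dx 0.7 dz -0.3
[-3.47236122 -0.79883573  9.45457369]
```

View pics/s16.png

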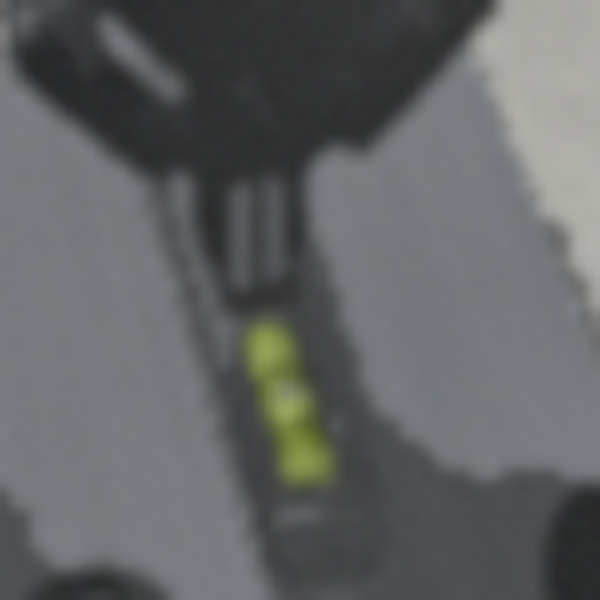

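View pics/w16.png

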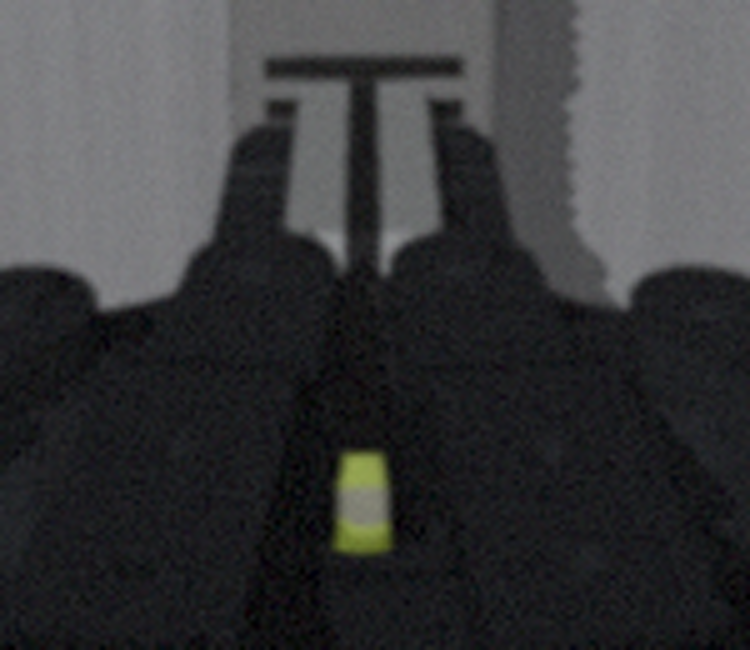

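The push is steady at about 10 N. The scene camera still shows the bubble between its lines: highlight at (287,393), lines near y 378 and 428 in the crop. Handing in.

```bash
python3 -c "
from h import *
print(finish_job()); s=observe(); print(s['t'],s['force'],s['tcp_pos'])
"
```

```text
the job is handed in; nothing more can be done
None
the job is handed in; nothing more can be done
```

I levelled the table and handed the job in at about 28.5 s, still pressing on the level. `finish_job` gave no verdict.

- **Placing:** I laid the largest level lengthwise on the middle of the plate, about 8 mm from centre on the side away from the screw, and let go of it.
- **Levelling:** I turned the single screw clockwise by about 2.3 rad, checked the bubble, then turned it another 0.22 rad.
- **Pressing:** The push came from the shut fingers on the thumb rest. The force read about 9.5 to 10.7 N for the last 1.6 s.

**Bubble:** The close wrist view just before pressing put it within about 1 mm of centre. While pressing, only the coarse scene camera showed the whole vial, because the fingers hid most of it from the wrist camera. It still showed the bubble between the lines, but that check is only good to about 1 to 2 mm.

**Disagreements and side effects:**
- The top and wrist cameras disagreed by about 3 to 4 mm on where things stood, so I aimed between them for the level and the screw.
- The second grip on the screw pressed on it with about 25 N before I released it. The pictures after that showed nothing displaced.
- I made no separate final check on the bottles, dishes, beaker, jar and tools. I kept clear of them and saw none move.

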